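# Prove the relocker, then draw the wheel pack cassette

## Robot

A 6-joint arm with a two-finger parallel gripper is mounted at the origin on the work surface. World frame = base frame: x ahead of the robot, y to its left, z up, the work surface at z = 0. Lengths are in m, angles in rad, forces in N, time in s.
With the tool pointing down it reaches from about 0.3 to 0.775 m from the base axis. Payload 14.6 kg.
Tool frame: the origin (TCP) lies midway between the tips of the shut fingers; the grasp point (between the pads) lies 19 mm behind it (robot.tcp_to_grasp is the z of the grasp point in the tool frame, in m); z points along the fingers, y is the line along which they close (so a half turn about z gives the same grasp; the last joint's range is limited). The gripper opens to 85 mm and grips with 20 to 120 N. Pads are 22 mm wide; open, the fingers measure 114 mm over their backs; the gripper's body (76 mm by 85 mm) begins 54 mm behind the grasp point. The pads swing forward as they close: fully open they stand 13 mm farther back than shut.
Start: joints at [1.094, 0.3, 1.521, -0, 1.321, -0.067], TCP at [0.219, 0.504, 0.231] pointing down, gripper open.
Joint ranges: [-3.03, 3.03], [-0.79, 2.21], [0.23, 2.52], [-1.04, 4.18], [0, 3.07], [-2.55, 2.55]. Speed limits (rad/s): [2.22, 2.22, 2.57, 3.14, 3.14, 3.14].

## Interface

Orientations are given as a 3x3 rotation matrix whose columns are the frame's x, y, z axes.
In Python, from bench import robot, capture, camera_model gives the robot as it stands. Calls block until the motion is done:
- robot.move_pose(position, orientation): joint-space move of the TCP to a pose.
- robot.move_linear(position, speed=0.15, attitude=None, f_stop=None): straight line of the TCP; attitude=None keeps the orientation; speed is the mean speed in m/s. With f_stop (N) it stops when the force on the tool has changed by that much, and returns True; else False.
- robot.goto_joints(angles): joint-space move.
- robot.move_gripper(opening, grasp_force=None): finger opening in m; grasp_force is the grip in N (None keeps the last); returns when the fingers have stopped.
- robot.hold(seconds).
- robot.solve_ik(position, orientation): joint angles nearest the present ones, or None.
- robot.sense(): the state.
- capture(name): name is "side" or "top"; returns the picture (384x512x3 uint8, blue, green, red); there is no depth.
- camera_model(name): a dict with "K" (3x3 intrinsics, pixels), "cam_to_world" (4x4, takes a point from camera to world coordinates). Camera axes: x right, y down, z forward; pixel columns grow to the right and rows downward; lengths in m; the calibration is good to about 2 mm. A picture is of the moment at which its call begins. camera_model takes no time and is no camera call.
A pose or a line that the arm cannot do raises robot.MotionError and nothing moves.
- robot.close_job(): hands the job in; it is judged then, once.
The state is a dict: "time_s": time; "joint_pos": joint angles; "qvel": joint speeds; "joint_torque": joint torques, N m; "position": TCP position; "tcp_rot": TCP orientation; "force": force on the tool from outside, world axes, zero at the start; "wrist_torque": the same for the moment, N m; "grip_width": finger opening in m; "grip_force": force on a finger pad.
Only numpy, scipy, OpenCV 4.12 (cv2) and the standard library are available. Lean on these libraries where they do the work, as an engineer would, in place of code of your own. Each camera call takes 0.05 s, during which the arm holds its last target. There are 200 camera calls.

## Task

Before the wheel pack comes out for service, prove the relocker on the green lock housing: press its yellow test button so that the relock lever drops, then lift the lever by its red knob back up until it latches, and let it go. Then pinch the two blue side catches of the wheel pack cassette together, draw the cassette straight up out of the housing and finish holding it: do not put it down or let go, but keep both catches pinched and the cassette still and upright, with its underside at least 50 mm above the housing's rim. Do not force anything, leave the relocker set and leave the other things on the bench where they are.

Things in the scene. Friction and masses are not known exactly. Their poses are not given: they have to be found in the camera images.
- housing: green cast lock housing, fixed to the bench. Origin: centre under its well; z up. In its frame, mm: flange x -64..90, y -60..60, 8 thick; open-topped well with walls out to x +-48, y +-47, rim 60 above the bench, inside floor at 8. The relocker (lever between two cheek plates, button on a block) stands on a bracket outside the +x wall, x 48..84, y -32..34
- button_top (a point): centre of the top of the yellow test button, a round cap of 20 mm diameter pressed straight down; in the housing frame at (69, 21, 84) mm when not pressed; its block below is 74 high
- test_button (a joint): travel of the test button in m: 0 = out, 0.007 = fully down; spring 2 N at the start, 5 N fully down. From about 0.0045 it frees the lever: keep it down until the lever has fallen (about 1 s). Let go, it springs back out
- lever_knob (a point): centre of the red knob on the end of the relock lever: a cylinder of 16 mm diameter, 22 mm long, its axis along the housing's x. In the housing frame about (69, -29, 126) mm when set, (69, -72, 80) when dropped
- lever_pivot (a point): pivot of the relock lever, fixed at (69, -18, 73) mm in the housing frame; the lever turns about the housing's x axis; the knob's centre is 54 mm from the pivot
- relock_lever (a joint): lever angle in rad: 0 = set, latched, 0.2 from upright; 1.25 = dropped, nearly level; the knob lies at 0.2 + angle from upright towards the housing's -y. Freed, it falls by its weight (90 g); dropped, it blocks the cassette. Lifted, it rides over a sprung latch from about 0.4 (1 to 2 N more) and latches when raised to about -0.03 or beyond (stop at -0.15); let go, it settles at 0 to 0.02
- cassette: wheel pack cassette, 250 to 480 g, steel frame 72 x 59 x 54 mm (x, y, z), four brass wheels; in the well with 1.5 mm play, axes parallel to the housing's. Origin: centre of its underside. Two blue catch tabs: outer faces at y +30 and -30 mm, 24 mm wide along x, 54 to 84 mm above the underside (2 to 32 above the rim), 48 mm apart when pinched. A tongue reaches out through the +x wall
- catch_left (a joint): inward travel in m of the catch on the cassette's +y side: 0 = sprung out, locked under the housing's lip; 0.006 = fully pinched; free from about 0.0035 (0.005 if the cassette leans to that side); spring 2 N at the start, 5 N fully in
- catch_right (a joint): the same for the catch on the cassette's -y side
- drive_cam: loose bronze drive cam, a disc of 48 mm diameter with a hub, 16 mm high; leave alone. Origin: centre of its underside
- washer_block: loose orange fibre washer block 50 x 50 x 20 mm; leave alone. Origin: centre of its underside
- nickel_key: loose nickel safe key, about 95 mm long along x, 6 mm thick; leave alone. Origin: underside of the shank just in front of the bow, 62 mm from the tip
- lock_bolt: loose steel lock bolt 75 x 26 x 18 mm; leave alone. Origin: underside, 45 mm behind the brass nose
- oil_bottle: small white oil bottle, 38 mm diameter, 75 mm high, red cap; leave alone. Origin: centre of its underside
- test_rig: blue hand crank test rig, fixed to the bench on the robot's right: bed 260 x 130 mm, spindle along its x 115 mm above the bench, spoked wheel of 184 mm with a wooden crank handle at its -x end, top about 207 mm; leave alone. Origin: centre of its underside
- crank_wheel (a joint): angle of the rig's spoked crank wheel in rad, starts anywhere from -2.5 to 2.5; leave alone
Things that resemble listed ones, but are neither listed nor needed, are in the scene too. Several things have the shape of the housing; the one meant has the colours described above.

How it is judged:
On the way, in this order (a step that is already met when the one before it is completed fails the run):
1. the test button has been pressed and the relock lever has dropped (value of joint relock_lever above 1.1 rad), for 0.1 s.
2. the lever has been lifted back, is latched and let go, and the button is out (value of joint relock_lever below 0.06 rad and value of joint test_button below 0.0015 m and contact force between the fingers and housing below 0.1 N), for 0.3 s.
3. the cassette is drawn clear of the rim with both catches pinched (z of cassette in the frame of housing above 0.065 m and value of joint each of catch_left, catch_right above 0.003 m), for 0.1 s.
At the end, for the whole second after the job is handed in: The fingers hold the cassette with both catches pinched in by more than 3 mm, its underside more than 45 mm above the housing's rim, within 0.2 rad of upright, slower than 0.03 m/s, touching neither housing nor rig; the relock lever is latched up (below 0.08 rad) and the button is out (z of cassette in the frame of housing above 0.105 m and angle between cassette's own z axis and vertical below 0.2 rad and linear speed of cassette below 0.03 m/s and value of joint each of catch_left, catch_right above 0.003 m and contact force between the fingers and cassette above 2 N and contact force between cassette and housing below 0.2 N and contact force between cassette and test_rig below 0.2 N and value of joint relock_lever below 0.08 rad and value of joint test_button below 0.002 m); the arm keeps its last pose, push and grip.
It fails at once if the cassette is wrenched against the housing or the relocker (over 80 N) (contact force between cassette and housing above 80 N).
It fails at once if a bystander is disturbed (moved more than 20 mm) (distance of any of drive_cam, washer_block, nickel_key, lock_bolt, oil_bottle from where it was at the start of the episode above 0.02 m).
It fails at once if the wheel of the test rig is turned (velocity of joint crank_wheel above 0.3 rad/s or velocity of joint crank_wheel below -0.3 rad/s).
It also fails if it takes over 56 s, if anything falls off the work surface, if the arm or the gripper's body presses on something with over 40 N, if the wrist force passes 120 N, or if a joint passes its speed limit or range.

## Working session

There is one attempt and no reset: what is moved stays moved. The work goes in short steps, each a Python script; the robot and the scene stay as the last script left them, time stands still between calls to the robot, and variables do not carry over. Pictures are saved under pics/ and viewed, at most 10 in all, crops included, and the job is handed in when it is done.

```bash
mkdir -p pics; ls; python3 - <<'E'
from bench import robot,capture,camera_model
import cv2,numpy as np
for n in("top","side"):
    im=capture(n);cv2.imwrite(f"pics/{n}0.png",im);c=camera_model(n);print(n,c["K"].round(1).tolist(),c["cam_to_world"].round(4).tolist())
s=robot.sense();print(s,robot.tcp_to_grasp)
E
```

```text
pics
top [[472.9, 0.0, 253.2], [0.0, 472.9, 194.6], [0.0, 0.0, 1.0]] [[-0.0134, -0.9973, 0.0721, 0.4169], [-0.9999, 0.0136, 0.0015, -0.1104], [-0.0024, -0.072, -0.9974, 1.3447], [0.0, 0.0, 0.0, 1.0]]
side [[374.0, 0.0, 253.4], [0.0, 374.0, 189.6], [0.0, 0.0, 1.0]] [[-0.9649, -0.1411, 0.2215, 0.2449], [-0.2625, 0.541, -0.799, 0.9039], [-0.0071, -0.8291, -0.5591, 0.8043], [0.0, 0.0, 0.0, 1.0]]
{'time_s': 0.1, 'joint_pos': array([ 1.09438328e+00,  3.00402509e-01,  1.52150402e+00,  1.57857328e-05,
        1.32071362e+00, -6.65914309e-02]), 'qvel': array([ 0.00101376, -0.00232522, -0.0031308 , -0.00092038, -0.00074068,
       -0.00058133]), 'joint_torque': array([ 3.24487905e-05, -5.44384396e+01, -3.62366652e+01, -9.60663647e-05,
        3.08195027e-03, -2.77387329e-06]), 'position': array([0.21904512, 0.50427376, 0.23079154]), 'tcp_rot': array([[-9.17190334e-01,  3.98449064e-01, -4.84796435e-04],
       [ 3.98449351e-01,  9.17189890e-01, -9.06067240e-04],
       [ 8.36287448e-05, -1.02420294e-03, -9.99999472e-01]]), 'force': array([-0.23992849, -0.44096081,  0.24583872]), 'wrist_torque': array([ 0.00822805, -0.00622569, -0.00213724]), 'grip_force': 0.0, 'grip_width': 0.08553844705779297} -0.0187
```

View pics/top0.png

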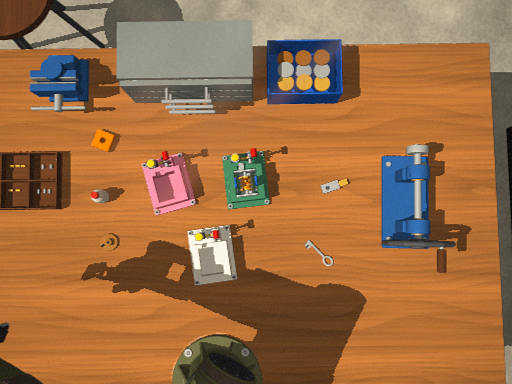

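View pics/side0.png

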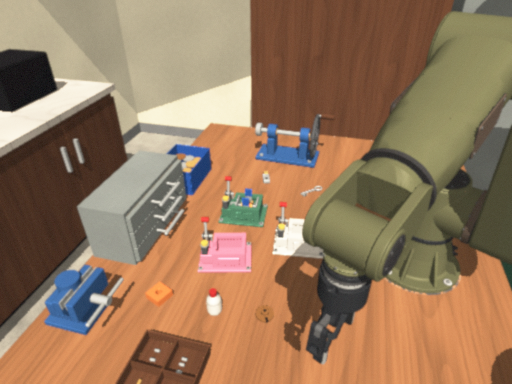

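Three things have the housing shape. In the top view they are pink at (168,183), white at (211,253) and green at (246,180). The green one fits: it is the only green one, it holds a cassette with blue tabs, and it has a yellow button at about (236,157) and a red knob at about (252,153). I'll confirm this in one enlarged crop of both views.

```bash
python3 - <<'E'
import cv2,numpy as np
a=cv2.imread("pics/top0.png")[140:216,212:292];b=cv2.imread("pics/side0.png")[168:234,210:280]
A=cv2.resize(a,(400,380),interpolation=cv2.INTER_CUBIC);B=cv2.resize(b,(400,377),interpolation=cv2.INTER_CUBIC)
B=np.vstack([B,np.zeros((3,400,3),np.uint8)])
cv2.imwrite("pics/crop.png",np.hstack([A,B]))
E
```

```text
(no output)
```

View pics/crop.png

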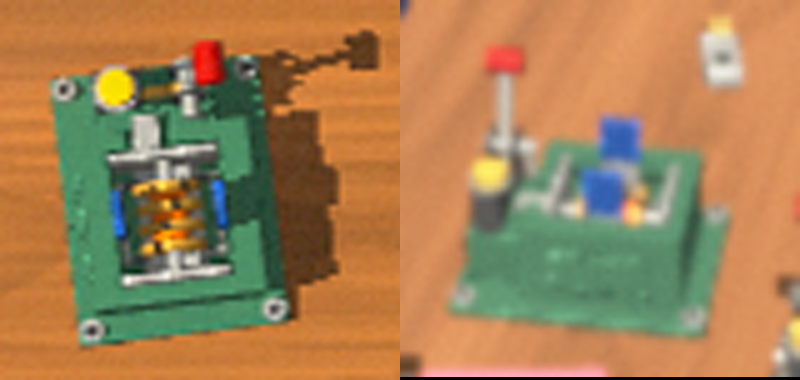

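The crop confirms the green housing. It has the yellow button at crop (115,88), the red knob at (208,62), blue tabs at (118,213) and (219,203), and the lever set upright. Next I'll fit its pose from both views.

```bash
cat > h.py <<'E'
import numpy as np,cv2
from scipy.optimize import least_squares
from bench import robot,capture,camera_model
def proj(n,P):
    c=camera_model(n);T=np.linalg.inv(c["cam_to_world"]);q=(T[:3,:3]@np.atleast_2d(P).T+T[:3,3:]);q=c["K"]@q
    return (q[:2]/q[2]).T
def H(p,pts):
    c,s=np.cos(p[2]),np.sin(p[2]);pts=np.atleast_2d(pts)/1000.
    return pts@np.array([[c,s,0],[-s,c,0],[0,0,1]])+[p[0],p[1],0]
def cen(im,box,col):
    x0,y0,x1,y1=box;h=cv2.cvtColor(im[y0:y1,x0:x1],cv2.COLOR_BGR2HSV).astype(int);hh,s,v=h[...,0],h[...,1],h[...,2]
    m={"red":((hh<6)|(hh>174))&(s>170)&(v>90),"yel":(hh>24)&(hh<34)&(s>170)&(v>120),"blue":(hh>100)&(hh<125)&(s>130)&(v>60)}[col]
    y,x=np.nonzero(m);return x.mean()+x0 if len(x) else None,y.mean()+y0 if len(x) else None,len(x)
E
python3 - <<'E'
from h import *
t=cv2.imread("pics/top0.png");s=cv2.imread("pics/side0.png")
f=lambda u,v:((u+.5)/5-.5+212,(v+.5)/5-.5+140)
obs=[("top",f(50,78),(90,60,8)),("top",f(262,52),(90,-60,8)),("top",f(80,347),(-64,60,8)),("top",f(298,318),(-64,-60,8))]
B=(212,140,275,216);S=(215,168,262,215)
k=cen(t,B,"red");y=cen(t,B,"yel");ks=cen(s,S,"red");ys=cen(s,S,"yel");print(k,y,ks,ys)
sc=lambda u,v:((u+.5)*70/400-.5+210,(v+.5)/5.714-.5+168)
obs+=[("top",y[:2],(69,21,84)),("top",k[:2],(69,-29,130)),("side",ks[:2],(69,-29,126)),("side",ys[:2],(69,21,81)),
("side",sc(455,312),(-0,0,0))][:-1]
for sel in (obs,[o for o in obs if o[0]=="top"],[o for o in obs if o[0]=="side"]):
    r=least_squares(lambda p:np.concatenate([(proj(n,H(p,q))[0]-np.array(o)) for n,o,q in sel]),[.45,-.1,0.1],loss="soft_l1",x_scale=[.01,.01,.01])
    print(r.x.round(4),r.fun.reshape(-1,2).round(1).tolist())
# where things are expected
p=r.x
E
```

```text
(np.float64(253.19565217391306), np.float64(152.30434782608697), 46) (np.float64(235.14285714285714), np.float64(158.4), 35) (np.float64(227.6086956521739), np.float64(177.73913043478262), 23) (None, None, 0)Traceback (most recent call last):
  File "<stdin>", line 11, in <module>
    return func(*args, **kwargs)
    vector_fun = VectorFunction(
        fun_wrapped,
    ...<6 lines>...
        workers=workers
    )
    self._update_fun()
    ~~~~~~~~~~~~~~~~^^
    self.f = self.fun_wrapped(xp_copy(self.x))
             ~~~~~~~~~~~~~~~~^^^^^^^^^^^^^^^^^
    return np.atleast_1d(self.fun(x))
                         ~~~~~~~~^^^
    return self.f(x, *self.args, **self.kwargs)
           ~~~~~~^^^^^^^^^^^^^^^^^^^^^^^^^^^^^^
  File "<stdin>", line 11, in <lambda>
TypeError: unsupported operand type(s) for -: 'float' and 'NoneType'
```

```bash
python3 - <<'E'
from h import *
t=cv2.imread("pics/top0.png");s=cv2.imread("pics/side0.png")
f=lambda u,v:((u+.5)/5-.5+212,(v+.5)/5-.5+140)
sc=lambda u,v:((u-400+.5)*70/400-.5+210,(v+.5)/5.714-.5+168)
B=(212,140,275,216);S=(215,168,262,215)
obs=[("top",f(50,78),(90,60,8)),("top",f(262,52),(90,-60,8)),("top",f(80,347),(-64,60,8)),("top",f(298,318),(-64,-60,8)),
("top",cen(t,B,"yel")[:2],(69,21,84)),("top",cen(t,B,"red")[:2],(69,-29,130)),
("side",cen(s,S,"red")[:2],(69,-29,127)),("side",sc(490,172),(69,21,81)),("side",sc(604,192),(0,30,77)),("side",sc(452,312),(90,60,4)),("side",sc(703,333),(-64,60,4)),("side",sc(728,212),(-64,-60,8))]
for sel in (obs,obs[:6],obs[6:]):
    r=least_squares(lambda p:np.concatenate([(proj(n,H(p,q))[0]-np.array(o)) for n,o,q in sel]),[.45,-.1,0.1],loss="soft_l1",x_scale=[.01,.01,.01])
    print(r.x.round(4),r.fun.reshape(-1,2).round(1).tolist())
    p=r.x
    if sel is obs:
        np.save("pose.npy",p)
        y,x=np.cos(p[2]),np.sin(p[2])
# IK check: button press, lever, cassette with all yaw choices
p=np.load("pose.npy")
for name,q,a in [("btn",(69,21,110),0),("btn",(69,21,110),np.pi/2),("knob",(69,-72,90),np.pi/2),("cas",(0,0,180),0)]:
  for k in (0,np.pi):
    th=p[2]+a+k;R=np.array([[np.cos(th),np.sin(th),0],[np.sin(th),-np.cos(th),0],[0,0,-1]])
    j=robot.solve_ik(H(p,q)[0],R);print(name,round(th,2),H(p,q)[0].round(3),None if j is None else np.round(j,2))
E
```

```text
[ 0.544  -0.09    0.1158] [[0.1, 0.4], [-0.6, 0.2], [0.8, 0.1], [-0.7, 0.4], [-0.1, -1.4], [0.3, -0.5], [0.2, 0.2], [0.1, -0.3], [-0.0, 0.4], [-0.6, -0.2], [0.4, 0.2], [0.3, -0.6]]
[ 0.5438 -0.09    0.1148] [[0.1, 0.4], [-0.6, 0.3], [0.8, 0.1], [-0.7, 0.5], [-0.0, -1.3], [0.3, -0.4]]
[ 0.5442 -0.0898  0.1207] [[0.1, 0.3], [-0.0, -0.2], [-0.1, 0.4], [-0.7, -0.1], [0.4, 0.2], [0.2, -0.7]]
btn 0.12 [ 0.61  -0.061  0.11 ] [-0.16  0.56  1.45 -0.    1.13  1.3 ]
btn 3.26 [ 0.61  -0.061  0.11 ] [-0.16  0.56  1.45 -0.    1.13 -1.85]
btn 1.69 [ 0.61  -0.061  0.11 ] [-0.16  0.56  1.45 -0.    1.13 -0.28]
btn 4.83 [ 0.61  -0.061  0.11 ] None
knob 1.69 [ 0.621 -0.154  0.09 ] [-0.3   0.63  1.38 -0.    1.13 -0.42]
knob 4.83 [ 0.621 -0.154  0.09 ] None
cas 0.12 [ 0.544 -0.09   0.18 ] [-0.23  0.35  1.58 -0.    1.21  1.22]
cas 3.26 [ 0.544 -0.09   0.18 ] [-0.23  0.35  1.58 -0.    1.21 -1.92]
```

```bash
cat >> h.py <<'E'
try: p=np.load("pose.npy")
except OSError: p=None
def R(a):
    th=p[2]+a;return np.array([[np.cos(th),np.sin(th),0],[np.sin(th),-np.cos(th),0],[0,0,-1.]])
def rep(*m):
    s=robot.sense();q=s["position"]-[p[0],p[1],0];c,d=np.cos(p[2]),np.sin(p[2])
    print(*m,"t",round(s["time_s"],1),"hpos",(1000*np.array([c*q[0]+d*q[1],-d*q[0]+c*q[1],q[2]])).round(1),"Fh",np.round([c*s["force"][0]+d*s["force"][1],-d*s["force"][0]+c*s["force"][1],s["force"][2]],1),"w",round(s["grip_width"]*1e3,1),"gf",round(s["grip_force"],1))
E
python3 - <<'E'
from h import *
A=R(np.pi/2)
robot.move_pose(H(p,(69,21,170))[0],A);rep("above")
robot.move_gripper(0.0,20);rep()
robot.move_linear(H(p,(69,21,88))[0],0.1);rep("near")
print(robot.move_linear(H(p,(69,21,77.8))[0],0.03,f_stop=12));rep("down")
robot.hold(1.2);rep("held")
cv2.imwrite("pics/s1.png",capture("side"));cv2.imwrite("pics/t1.png",capture("top"))
a=cv2.imread("pics/t1.png")[130:220,202:292];b=cv2.imread("pics/s1.png")[160:240,200:290]
cv2.imwrite("pics/c1.png",np.hstack([cv2.resize(a,(400,360),interpolation=2),cv2.resize(b,(400,360),interpolation=2)]))
E
```

```text
above t 2.5 hpos [ 69.2  21.8 170.1] Fh [-0.6  0.3  0.7] w 85.3 gf 0.0
t 3.3 hpos [ 69.  21. 170.] Fh [ 0.8 -0.3  0. ] w -0.1 gf 0.0
near t 4.3 hpos [69.4 20.9 88.7] Fh [ 0.1  0.4 -0.2] w 0.1 gf 0.0
False
down t 4.8 hpos [69.3 20.9 78.2] Fh [ 2.5 -0.9  4.6] w 0.1 gf 2.1
held t 6.0 hpos [69.  21.  77.8] Fh [ 2.1 -0.9  4.5] w 0.1 gf 2.2
```

View pics/c1.png

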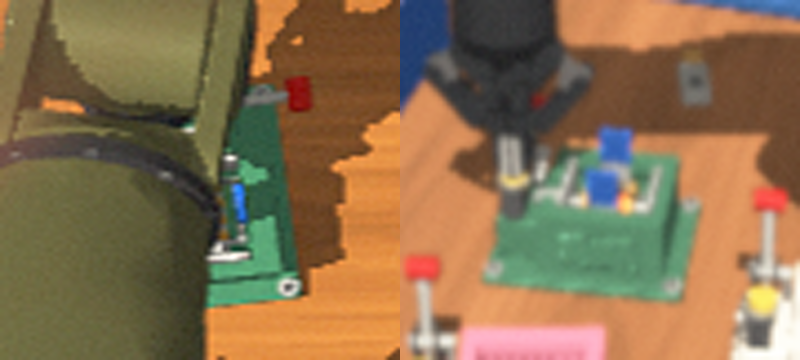

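The lever has dropped: the knob is now at crop (300,95) in the top view, out on the -y side. I'll check its position by projection, then grip it by its ends and lift along the arc.

```bash
python3 - <<'E'
from h import *
A=R(np.pi/2)
k=cen(cv2.imread("pics/t1.png"),(255,140,280,165),"red");print("knob px",k,"pred",proj("top",H(p,(69,-72,86))))
robot.move_linear(H(p,(69,21,130))[0],0.15)
robot.move_linear(H(p,(69,-72,130))[0],0.2)
robot.move_gripper(0.05,20)
print(robot.move_linear(H(p,(69,-72,68))[0],0.1,f_stop=10));rep("at knob")
robot.move_gripper(0.0,20);rep("gripped")
E
```

```text
knob px (np.float64(268.75555555555553), np.float64(152.95555555555555), 45) pred [[269.3864007  152.46125797]]
False
at knob t 8.5 hpos [ 69.3 -72.1  68.6] Fh [0.9 0.3 0.8] w 50.2 gf 0.0
gripped t 8.8 hpos [ 68.  -72.3  68.9] Fh [-13.    0.2  10. ] w 21.2 gf 23.9
```

```bash
python3 - <<'E'
from h import *
x=67.6
robot.move_linear(H(p,(x,-72,69))[0],0.05);rep("x adj")
for i,a in enumerate(np.linspace(1.25,-0.07,12)[1:]):
    y,z=-18-54*np.sin(.2+a),73+54*np.cos(.2+a)
    robot.move_linear(H(p,(x,y,z-11.5))[0],0.06 );rep(round(a,2))
    s=robot.sense()
    if np.linalg.norm(s["force"])>35: print("STOP");break
E
```

```text
x adj t 9.1 hpos [ 67.6 -72.3  69.2] Fh [-0.9 -3.8 -1. ] w 21.2 gf 23.0
1.13 t 9.3 hpos [ 67.6 -70.6  74.4] Fh [-1.3 -3.6 -0.7] w 21.3 gf 22.9
1.01 t 9.6 hpos [ 67.6 -68.5  80.5] Fh [-1.7 -1.4  0. ] w 21.2 gf 22.6
0.89 t 9.9 hpos [ 67.6 -65.7  86.4] Fh [-0.5 -0.4  0.2] w 21.2 gf 22.3
0.77 t 10.1 hpos [ 67.6 -62.3  92. ] Fh [ 0.1  1.3 -1.1] w 21.4 gf 22.0
0.65 t 10.4 hpos [ 67.6 -58.4  97.2] Fh [-0.6  0.5 -1.7] w 21.3 gf 21.8
0.53 t 10.6 hpos [ 67.7 -54.  101.8] Fh [ 0.5  0.2 -1.6] w 21.9 gf 21.6
0.41 t 10.9 hpos [ 67.7 -49.  105.9] Fh [ 0.1 -1.3 -1.1] w 21.2 gf 21.6
0.29 t 11.2 hpos [ 67.7 -43.6 109.3] Fh [ 0.  -2.9  0.4] w 21.5 gf 21.6
0.17 t 11.4 hpos [ 67.7 -37.8 112. ] Fh [ 1.6 -4.1  1.3] w 21.4 gf 21.6
0.05 t 11.7 hpos [ 67.8 -31.7 114.1] Fh [ 1.8 -3.8  4.5] w 21.5 gf 21.5
-0.07 t 11.9 hpos [ 67.9 -24.9 115.5] Fh [-0.1  0.6  7. ] w 21.5 gf 21.6
```

```bash
python3 - <<'E'
from h import *
x=67.6
for a in (-.1,-.13,-.06,0.0):
    y,z=-18-54*np.sin(.2+a),73+54*np.cos(.2+a)
    robot.move_linear(H(p,(x,y,z-11))[0],0.04);rep(a)
    if a<-.09 and robot.sense()["force"][1]<-12: continue
robot.move_gripper(0.04,20);rep("open")
robot.move_linear(H(p,(x,-29,175))[0],0.15)
robot.hold(.3);rep()
robot.move_linear(H(p,(-40,0,200))[0],0.25)
cv2.imwrite("pics/s2.png",capture("side"));cv2.imwrite("pics/t2.png",capture("top"));rep()
a=cv2.imread("pics/t2.png")[130:220,202:292];b=cv2.imread("pics/s2.png")[160:240,200:290]
cv2.imwrite("pics/c2.png",np.hstack([cv2.resize(a,(400,360),interpolation=2),cv2.resize(b,(400,360),interpolation=2)]))
print(cen(cv2.imread("pics/s2.png"),(215,168,262,215),"red"),cen(cv2.imread("pics/s2.png"),(215,168,262,230),"blue"),cen(cv2.imread("pics/s1.png"),(215,168,262,230),"blue"))
E
```

```text
-0.1 t 12.2 hpos [ 67.8 -23.3 115.8] Fh [ 3.1 -0.7  3.8] w 21.3 gf 21.2
-0.13 t 12.4 hpos [ 67.8 -21.9 116. ] Fh [ 4.1 -2.4  4.4] w 21.1 gf 21.2
-0.06 t 12.7 hpos [ 67.7 -24.8 115.3] Fh [3.9 5.7 4.9] w 21.1 gf 21.5
0.0 t 12.9 hpos [ 67.7 -27.4 114.8] Fh [3.4 9.4 5.3] w 21.3 gf 22.0
open t 13.2 hpos [ 67.2 -28.8 114.4] Fh [-0.2  1.2 -0.6] w 40.0 gf 0.0
t 14.1 hpos [ 67.4 -28.9 174.2] Fh [ 0.4  0.1 -0.1] w 39.7 gf 0.0
t 14.8 hpos [-39.4  -0.2 199.6] Fh [ 0.5 -0.7  1.4] w 39.7 gf 0.0
(np.float64(227.75), np.float64(177.75), 24) (np.float64(246.3684210526316), np.float64(196.57894736842104), 76) (np.float64(246.40506329113924), np.float64(196.39240506329114), 79)
```

View pics/c2.png

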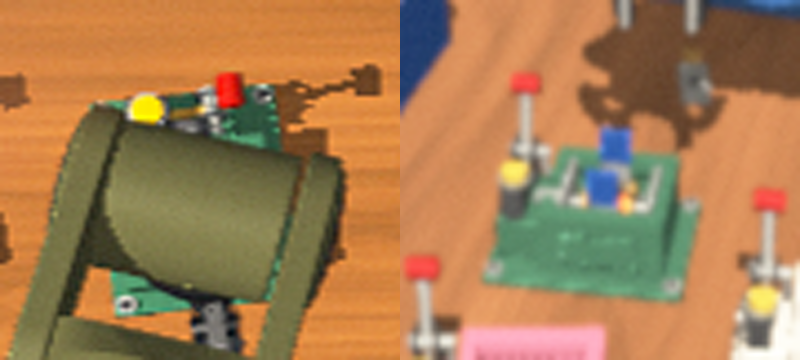

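The lever is latched: the knob centroid in the side view is back at (227.7,177.7), the same as at the start, and the button is out. Next I'll grip the catches, centring by the lateral force.

```bash
python3 - <<'E'
from h import *
A=R(0);x=-1.2
robot.move_pose(H(p,(x,0,190))[0],A);robot.move_gripper(0.085,20);rep("above")
print(robot.move_linear(H(p,(x,0,100))[0],0.12,f_stop=10))
print(robot.move_linear(H(p,(x,0,67))[0],0.06,f_stop=8));rep("down")
robot.move_gripper(0.057,20);rep("57")
robot.hold(.2);rep("57")
E
```

```text
above t 16.7 hpos [ -1.2   0.  190. ] Fh [-0.1 -0.4 -0.4] w 84.6 gf 0.0
False
False
down t 18.3 hpos [-1.1 -0.  67.1] Fh [ 0.2 -0.2  1.1] w 85.2 gf 0.0
57 t 18.7 hpos [-1.   0.1 67.3] Fh [-0.2  2.5  2.2] w 56.8 gf 2.2
57 t 18.9 hpos [-1.1  0.1 67.1] Fh [0.1 2.3 1.8] w 57.1 gf 2.0
```

```bash
python3 - <<'E'
from h import *
x=-1.2
for y in (.6,1.2,1.8):
    robot.move_linear(H(p,(x,y,67))[0],0.03);robot.hold(.15);rep(y)
    F=[robot.sense()["force"]@np.array([-np.sin(p[2]),np.cos(p[2]),0])]
    if F[0]<0.4: break
robot.move_gripper(0.0,30);rep("closed");robot.hold(.3);rep("closed")
E
```

```text
0.6 t 19.3 hpos [-1.2  0.5 67. ] Fh [1.5 1.  0.1] w 57.0 gf 2.7
1.2 t 19.7 hpos [-1.2  1.2 67. ] Fh [1.1 1.5 0.5] w 56.8 gf 2.7
1.8 t 20.1 hpos [-1.2  1.8 67. ] Fh [ 1.4  1.2 -0.2] w 57.0 gf 2.7
closed t 20.4 hpos [-0.9  2.  67.9] Fh [-2.7  3.8  9.5] w 44.7 gf 30.3
closed t 20.7 hpos [-1.   2.  67.9] Fh [-2.3  4.2  9.9] w 44.6 gf 30.3
```

```bash
python3 - <<'E'
from h import *
x,y=-1.2,2
for z in (68,70,73,77):
    st=robot.move_linear(H(p,(x,y,z))[0],0.03,f_stop=25);rep(z,st)
    if st: break
cv2.imwrite("pics/s3.png",capture("side"))
print(cen(cv2.imread("pics/s3.png"),(215,158,270,230),"blue"))
E
```

```text
68 False t 21.0 hpos [-1.3  2.1 68.1] Fh [-1.6  1.8  3.6] w 44.3 gf 32.6
70 False t 21.2 hpos [-1.4  2.  69.7] Fh [-0.   0.7 -3.7] w 44.2 gf 31.4
73 False t 21.5 hpos [-1.1  1.9 73.1] Fh [-0.3  0.2 -4. ] w 44.1 gf 31.4
77 False t 21.8 hpos [-1.1  2.  77.3] Fh [-0.   0.2 -4.2] w 44.2 gf 31.4
(np.float64(260.875), np.float64(166.375), 24)
```

```bash
python3 - <<'E'
from h import *
x,y=-1.2,2
st=robot.move_linear(H(p,(x,y,120))[0],0.06,f_stop=20);rep(st)
if not st: st=robot.move_linear(H(p,(x,y,195))[0],0.08,f_stop=20);rep(st)
robot.hold(.5);rep()
b=capture("side");cv2.imwrite("pics/s4.png",b)
cv2.imwrite("pics/c4.png",cv2.resize(b[120:240,190:310],(600,600),interpolation=2))
E
```

```text
False t 22.7 hpos [ -1.4   2.1 119.6] Fh [-0.5  0.2 -3.6] w 43.9 gf 31.4
False t 23.8 hpos [ -1.4   2.1 194.4] Fh [ 0.9  0.1 -3.2] w 43.9 gf 31.4
t 24.3 hpos [ -1.2   2.  195. ] Fh [-0.5  0.1 -4.1] w 44.0 gf 31.4
```

View pics/c4.png

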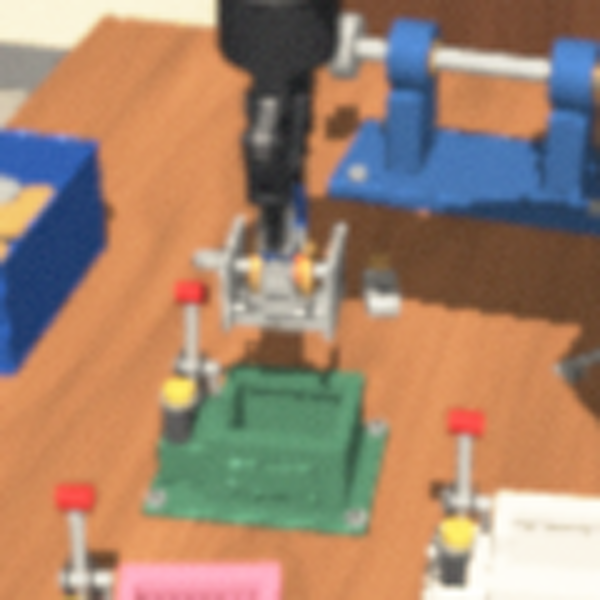

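```bash
python3 - <<'E'
from h import *
for z in (105,120,135): print(z,((proj("side",H(p,[(-37,30,z),(36,30,z)]))-[190,120])*5).round(0).tolist())
rep();robot.close_job()
E
```

```text
105 [[331.0, 378.0], [221.0, 369.0]]
120 [[331.0, 359.0], [221.0, 350.0]]
135 [[331.0, 340.0], [220.0, 331.0]]
t 24.3 hpos [ -1.2   2.  195. ] Fh [ 0.2 -0.3 -3.1] w 44.2 gf 31.4
the job is handed in; nothing more can be done
```

The relocker was tested and latched again, and I handed the job in with the arm holding the cassette by both catches, upright and about 75 mm above the rim; I did not see the verdict.

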